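# Light the counter and point out the unbanded top

## Robot

A 6-joint arm with a two-finger parallel gripper is mounted at the origin on the work surface. World frame = base frame: x ahead of the robot, y to its left, z up, the work surface at z = 0. Lengths are in m, angles in degrees, forces in N, time in s.
With the tool pointing down it reaches from about 0.35 to 0.85 m from the base axis. Payload 8.1 kg.
Tool frame: the origin (TCP) lies between the finger pads, 19 mm behind the fingertips; this is the grasp point; z points along the fingers, y is the line along which they close (so a half turn about z gives the same grasp; the last joint's range is limited). The gripper opens to 85 mm and grips with 20 to 120 N. Pads are 22 mm wide; open, the fingers measure 114 mm over their backs; the gripper's body (76 mm by 85 mm) begins 54 mm behind the grasp point. The pads swing forward as they close: fully open they stand 13 mm farther back than shut.
Start: joints at [-80.81, 7.471, 85.268, -0, 87.261, -4.893], TCP at [0.146, -0.582, 0.25] pointing down, gripper open.
Joint ranges: [-169.43, 169.43], [-51.17, 129.36], [1.28, 143.12], [-76.62, 256.62], [0, 156.53], [-152.29, 152.29]. Speed limits (degrees/s): [136.94, 136.94, 159.86, 180, 180, 180].

## Interface

Orientations are given as [roll, pitch, yaw] about the fixed x, y, z axes, in that order (R = Rz(yaw) Ry(pitch) Rx(roll)).
In Python, from rig import env gives the robot as it stands.
- The arm moves only by the shell command python3 -m jog 'ROWS' [OPENING]. ROWS is JSON, a list of rows, each a list of 2 entries, a list of its own where there are three numbers: the shift along the tool's x, y, z in cm, then the turn, a rotation vector about the tool's x, y, z in rad. A call has 1 to 12 rows; each row shifts and turns the commanded pose from where the row before left it, along the tool's axes as they then stand; what a row does not reach is not made up. A row lasts 1/12 s, in which the tool goes at most 41.7 mm and 7.16 degrees, less where a joint would pass 70% of its speed; a pose out of reach is approached as far as the arm can. A call with a gripper value outside its range is refused whole. OPENING is the opening, from 0 (shut) to 1 (fully open), set as the call begins (- or left out, the last holds). The fingers move at their own pace and stop on an object; the grip force is fixed at half the most. Time passes only in rows, so rows that do not move let the fingers close. It gives the time, the measured TCP pose, the force, the opening and the grip force at its end, in the units of the state.
- env.get_state(): the state, without advancing time (a new reading comes with each control period).
- env.capture(name): name is "scene" or "top" or "wrist"; returns a dict with "frame" (480x640x3 uint8, blue, green, red), "K" (3x3 intrinsics, pixels), "k1" (the pictures are not rectified: a ray, as slopes to the right and down, at radius r is drawn at 1 + k1 r^2 times it, then the intrinsics apply), "camera_from_world" (4x4, takes a point from world to camera coordinates). Camera axes: x right, y up, looking along -z (the intrinsics and any distortion apply to the point x, -y, -z); pixel columns grow to the right and rows downward; lengths in m; the calibration is good to about 2 mm. A picture is of the moment at which its call begins. There is no depth.
- env.finish_job(): hands the job in; it is judged then, once.
Trained networks look in a picture, given as the dict that the camera call returned (one of the last four; its "shot" number tells which), for a name from the list of things; names that differ only in an ending like _2 or _b are one class to them, and where a whole thing is asked for, a point or a joint stands for the part that bears it (a point fixed in the world has none). Each returns a list of dicts, best first, with "confidence" (0 to 1); they miss things now and then, are a little off and sometimes report something else, mostly with a low value. They report only what shows in the picture. A call takes as long as a camera call. They do not tell look-alikes from the thing itself.
- env.look_for(picture, label): "centre" ([x, y, z] in m, in world coordinates, good to about 4 mm: the middle of the surface that is visible of it).
- env.masks_of(picture, label): "mask" (480x640 bool, what is visible of it).
- env.landmark_of(picture, label): "centre" ([x, y, z] in m, in world coordinates, good to about 4 mm: a listed point, or the origin of a listed thing).
The state is a dict: "clock": time; "joints": joint angles; "joint_velocities": joint speeds; "effort": joint torques, N m; "eef_pos": TCP position; "ee_rot": TCP orientation; "force": force on the tool from outside, world axes, zero at the start; "ft_torque": the same for the moment, N m; "gripper_width": finger opening in m; "grasp_force": force on a finger pad.
Only numpy, scipy, OpenCV 4.12 (cv2) and the standard library are available. Lean on these libraries where they do the work, as an engineer would, in place of code of your own. Each camera call takes 0.05 s, during which the arm holds its last target. There are 200 camera calls.

## Task

Switch the counter lamp on by pushing the steel toggle lever with the fingertips, all the way over to the side with the red dot. Then point out the one green top that still lacks its yellow band: bring the downward-pointing fingertips directly over its steel point, a couple of centimetres above it, stay there for three seconds, and finish still pointing at it. Do not touch, shift or lift any of the tops or the other loose things on the counter, and leave the lamp switched on.

Things in the scene. Friction and masses are not known exactly. Their poses are not given: they have to be found in the camera images.
- switch_plate: Steel plate 110 x 70 x 4 mm with four rivets, fixed to the counter, one red dot near one short end. Origin: centre of its underside, on the counter. Its x axis runs along the plate towards the red dot (the ON side), which is roughly away from the robot (up to 35 degrees off); z up. The lever stands in its middle on a round collar (32 mm wide, top 14 mm above the counter).
- toggle (a joint): Angle of the toggle lever, rad: hinge across the plate (along the plate's y), 12 mm above the counter at the plate's centre. 0 = OFF, lever leaning 0.45 rad from upright away from the red dot; 0.9 = ON, at its stop, leaning 0.45 rad towards the red dot. Starts between 0 and 0.25. Stays where it is left; light friction (about 1 to 2 N of push).
- toggle_tip (a point): End of the steel toggle lever's axis, 66 mm from its hinge (about 71 mm above the counter at either stop); the lever is round, 9 mm thick at the hinge and 15 mm near the tip.
- board: Fixed wooden board 80 x 340 x 14 mm that carries the row of four tops about 80 mm apart along its y axis, in any order. Origin: centre of its underside; z up.
- top_plain: The top to point at: all green, WITHOUT a yellow band. Loose spinning top, 52 mm wide, 68 mm high, standing crown down on the board with its 6 mm steel point upward. Origin: centre of its underside; z up.
- top_plain_tip (a point): The uppermost end of the steel point of the unbanded top, 68 mm above its origin (82 mm above the counter).
- top_b: A finished top: the same loose green top, but with a yellow band 13 mm wide round its upper cone. Not to be touched. Origin: centre of its underside.
- top_c: A finished top: the same loose green top, but with a yellow band 13 mm wide round its upper cone. Not to be touched. Origin: centre of its underside.
- top_d: A finished top: the same loose green top, but with a yellow band 13 mm wide round its upper cone. Not to be touched. Origin: centre of its underside.
- mallet: Loose turned mallet of dark guayacan wood, standing on its head, 84 mm wide, 215 mm high. Not to be touched. Origin: centre of its underside.
- oil_lid: Loose brass oil can lid with a small knob, 52 mm wide, 26 mm high. Not to be touched. Origin: centre of its underside.
- bone_stick: Loose bone finishing stick, lying flat along its y axis, 155 mm long (from -55 to +100 mm), 18 mm wide, 8 mm thick. Not to be touched. Origin: on its underside.
- oil_can: Loose brass oil can, 72 mm wide, with a thin spout that leans to its +y side and ends 154 mm above the counter. Not to be touched. Origin: centre of its underside.
Not all that is in view belongs to the job. Leave any purple look-alike of the switch_plate alone.

How it is judged:
By the outcome, as a careful person would: the job done as asked, in the order asked, and still so for the second after the job is handed in, with the robot touching nothing.
It also fails if it takes over 45 s, if anything falls off the work surface, if the arm or the gripper's body presses on something with over 40 N, if the wrist force passes 120 N, or if a joint passes its speed limit or range.

## Working session

There is one attempt and no reset: what is moved stays moved. The work goes in short steps, Python scripts to look and compute and a shell command to move; the robot and the scene stay as the last step left them, time stands still between calls to the robot, and variables do not carry over. Pictures are saved under pics/ and viewed, at most 10 in all, crops included, and the job is handed in when it is done.

```bash
mkdir -p pics
cat > h.py <<'E'
import numpy as np, cv2
from rig import env
def proj(p,P):
    c=p["camera_from_world"]@np.append(P,1); s=np.array([c[0],-c[1]])/-c[2]
    s=s*(1+p["k1"]*(s@s)); return (p["K"]@[s[0],s[1],1])[:2]
def onplane(p,uv,z):
    K=p["K"]; d=cv2.undistortPoints(np.array([[uv]],float),K,np.array([p["k1"],0,0,0,0.])).ravel()
    T=p["camera_from_world"]; R=T[:3,:3]; o=-R.T@T[:3,3]; r=R.T@[d[0],-d[1],-1]
    return o+r*(z-o[2])/r[2]
E
python3 - <<'E'
from h import *
ps={}
for n in ["scene","top"]:
    p=env.capture(n); cv2.imwrite(f"pics/{n}.png",p["frame"]); ps[n]=p
for n,p in ps.items():
    print(n)
    for l in ["switch_plate","toggle_tip","board","top_plain","top_plain_tip","top_b","mallet","oil_lid","bone_stick","oil_can"]:
        for d in env.landmark_of(p,l)[:5]: print(l,np.round(d["centre"],3),round(d["confidence"],2),proj(p,d["centre"]).round())
print(env.get_state())
E
```

```text
scene
switch_plate [ 0.384 -0.336 -0.001] 0.84 [155. 202.]
switch_plate [ 0.473 -0.206 -0.001] 0.69 [203. 231.]
toggle_tip [ 0.445 -0.202  0.069] 0.54 [202. 199.]
toggle_tip [ 0.347 -0.331  0.072] 0.43 [153. 167.]
board [0.6   0.088 0.002] 0.64 [334. 278.]
board [ 0.594 -0.028  0.082] 0.58 [275. 249.]
top_plain [ 0.591 -0.033  0.013] 0.94 [275. 269.]
top_plain [0.597 0.085 0.   ] 0.28 [333. 277.]
top_plain_tip [ 0.593 -0.03   0.078] 0.83 [274. 250.]
top_plain_tip [ 0.725 -0.206 -0.001] 0.64 [178. 327.]
top_plain_tip [ 0.385 -0.061  0.002] 0.58 [272. 204.]
top_b [0.61  0.203 0.013] 0.92 [391. 280.]
top_b [0.588 0.043 0.011] 0.74 [312. 270.]
top_b [0.589 0.122 0.012] 0.59 [351. 271.]
mallet [ 0.727 -0.204 -0.   ] 0.85 [178. 327.]
oil_lid [ 0.385 -0.062  0.001] 0.86 [271. 204.]
bone_stick [ 0.41   0.166 -0.002] 0.8 [369. 215.]
oil_can [0.52  0.428 0.001] 0.61 [493. 253.]
top
switch_plate [ 0.38  -0.332  0.   ] 0.92 [521. 344.]
toggle_tip [ 0.447 -0.202  0.076] 0.62 [469. 310.]
toggle_tip [ 0.354 -0.332  0.074] 0.5 [535. 359.]
board [0.594 0.084 0.002] 0.84 [326. 238.]
top_plain [ 0.591 
[... 346 characters left out ...]
5 [162. 269.]
{'clock': 1.1, 'joints': array([-8.08092310e+01,  7.47028177e+00,  8.52674074e+01, -2.34919293e-03,
        8.72632020e+01, -4.89401556e+00]), 'joint_velocities': array([ 0.04544166, -0.03782919, -0.01728523, -0.01829099, -0.09532515,
        0.06387216]), 'effort': array([ 1.20510758e-03, -5.69331121e+01, -5.00871706e+01, -3.11292970e-04,
        1.26657193e-03, -4.38604536e-05]), 'eef_pos': array([ 0.14601191, -0.58195801,  0.25000522]), 'ee_rot': array([-1.79998912e+02,  2.26192412e-03,  1.40848968e+01]), 'force': array([0.74823314, 0.3929676 , 0.9537246 ]), 'ft_torque': array([-0.04745458,  0.0559472 ,  0.05345804]), 'grasp_force': 0.0, 'gripper_width': 0.08563895410957509}
```

View pics/scene.png

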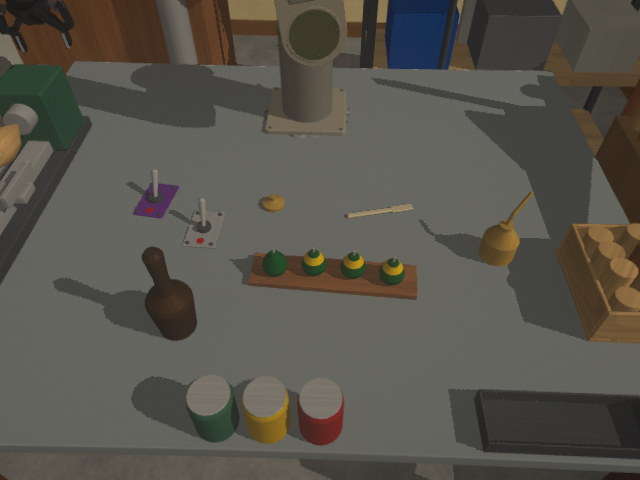

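View pics/top.png

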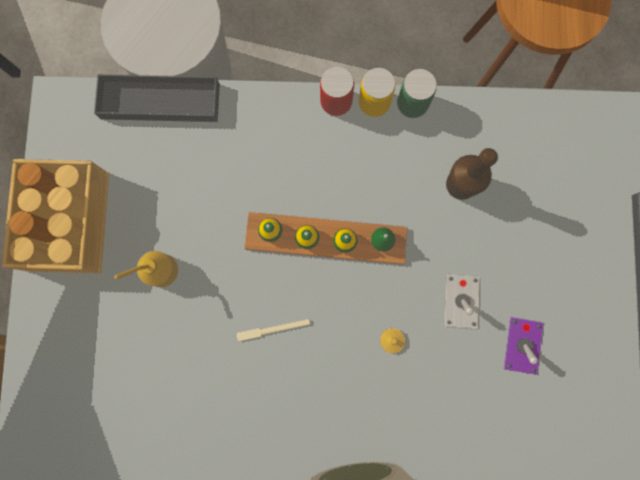

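The scene picture shows four tops on the board. Only the one at (275,265), or (384,240) in the top view, has no band. The real (white steel) switch is at (203,229), top view (463,302), with its red dot at (463,283). The purple look-alike is farther right, at (525,347). Next I measure the plate heading and refine the points.

Run:
```python
from h import *
for n,(u,v),(a,b) in [("top",(463,302),(384,240)),("scene",(203,229),(275,265))]:
    p=env.capture(n); f=p["frame"].astype(int)
    m=(f[...,2]>130)&(f[...,1]<90)&(f[...,0]<90)
    k=np.zeros_like(m);k[v-35:v+35,u-30:u+30]=1
    ys,xs=np.nonzero(m&k); dot=onplane(p,(xs.mean(),ys.mean()),.004); print(n,"dot",len(xs),dot.round(4))
    for d in env.masks_of(p,"switch_plate"):
        yy,xx=np.nonzero(d["mask"])
        if abs(xx.mean()-u)>20 or abs(yy.mean()-v)>20: continue
        P=np.array([onplane(p,q,.004)[:2] for q in zip(xx,yy)])*1000
        r=cv2.minAreaRect(P.astype(np.float32)); print("rect",r, d["confidence"]); print(cv2.boxPoints(r).round())
    for q in ["toggle_tip","top_plain_tip","top_plain","switch_plate"]:
        for d in env.landmark_of(p,q)[:3]: print(q,d["centre"].round(4) if hasattr(d["centre"],"round") else d["centre"],round(d["confidence"],2))
    for c,nm in [((u-32,v-37),"sw"),((a-32,b-37),"tp")]:
        x,y=c; cv2.imwrite(f"pics/{n}_{nm}.png",cv2.resize(p["frame"][y:y+75,x:x+65],None,fx=6,fy=6,interpolation=cv2.INTER_CUBIC))
a=[cv2.imread(f"pics/{n}_{s}.png") for n in("top","scene") for s in("sw","tp")]
cv2.imwrite("pics/mix.png",cv2.resize(np.hstack(a),(800,230)))
```

```text
top dot 28 [ 0.5055 -0.2081  0.004 ]
rect ((466.89801025390625, -206.55911254882812), (72.19258117675781, 109.51277923583984), 89.23503112792969) 0.7
[[ 412. -242.]
 [ 521. -243.]
 [ 522. -171.]
 [ 413. -170.]]
toggle_tip [0.3515, -0.3343, 0.0725] 0.67
toggle_tip [0.5174, 0.4305, 0.001] 0.62
toggle_tip [0.4457, -0.2025, 0.0721] 0.5
top_plain_tip [0.5947, -0.0335, 0.084] 0.65
top_plain [0.5913, -0.0366, 0.0137] 0.63
switch_plate [0.4691, -0.2035, 0.0014] 0.83
switch_plate [0.3802, -0.3321, 0.0018] 0.77
scene dot 21 [ 0.5069 -0.2057  0.004 ]
rect ((452.8877868652344, -201.81593322753906), (73.03704833984375, 149.71165466308594), 86.57373046875) 0.64
[[ 376. -234.]
 [ 525. -243.]
 [ 530. -170.]
 [ 380. -161.]]
toggle_tip [0.4447, -0.2035, 0.073] 0.56
top_plain_tip [0.5904, -0.0313, 0.0816] 0.77
top_plain [0.5924, -0.0357, 0.0113] 0.79
switch_plate [0.4707, -0.2072, -0.0018] 0.95
switch_plate [0.3796, -0.3353, -0.0023] 0.76
```

View pics/mix.png

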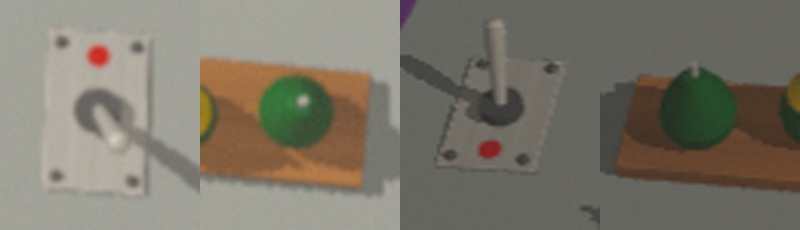

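The plate heading is about -1.5°, its centre about (0.468, -0.206), and the lever is near OFF. I'll turn the tool, shut the gripper and travel high.

```bash
python3 -m jog '[[[0,0,0],[0,0,0.09]],[[0,0,0],[0,0,0.09]],[[0,0,0],[0,0,0.092]],[[2,-3,0],[0,0,0]],[[2,-3,0],[0,0,0]],[[2,-3,0],[0,0,0]],[[2,-3,0],[0,0,0]],[[2,-3,0],[0,0,0]],[[2,-3,0],[0,0,0]],[[2,-3,0],[0,0,0]],[[2,-3,0],[0,0,0]],[[2,-3,0],[0,0,0]]]' 0; python3 -m jog '[[[1.6,-3,0],[0,0,0]],[[1.6,-3,0],[0,0,0]],[[1.6,-2.8,0],[0,0,0]],[[1.6,-2.6,0],[0,0,0]],[[0,0,0],[0,0,0]],[[0,0,0],[0,0,0]],[[0,0,0],[0,0,0]]]'
```

```text
clock: 2.7
eef_pos: [0.3337, -0.3153, 0.2503]
ee_rot: [180.0, -0.0, -1.5]
force: [-0.5, -0.8, 0.4]
gripper_width: 0.0001
grasp_force: 0.0
clock: 3.28
eef_pos: [0.3999, -0.2048, 0.2501]
ee_rot: [180.0, 0.0, -1.5]
force: [-0.5, -0.5, -0.5]
gripper_width: 0.0001
grasp_force: 0.0
```

```bash
python3 -m jog '[[[0,0,3],[0,0,0]],[[0,0,3],[0,0,0]],[[0,0,3],[0,0,0]],[[0,0,3],[0,0,0]],[[0,0,2],[0,0,0]],[[0,0,2],[0,0,0]],[[0,0,1.3],[0,0,0]],[[0,0,1],[0,0,0]],[[0,0,0],[0,0,0]],[[0,0,0],[0,0,0]]]'
python3 - <<'E'
from h import *
a=[env.capture(n)["frame"] for n in("top","scene")]
cv2.imwrite("pics/m2.png",np.hstack([cv2.resize(a[0][240:390,400:560],(400,375)),cv2.resize(a[1][140:260,120:248],(400,375))]))
E
```

```text
clock: 4.12
eef_pos: [0.3995, -0.2051, 0.067]
ee_rot: [-180.0, 0.0, -1.6]
force: [0.3, -0.6, -0.2]
gripper_width: -0.0001
grasp_force: 0.0
```

View pics/m2.png

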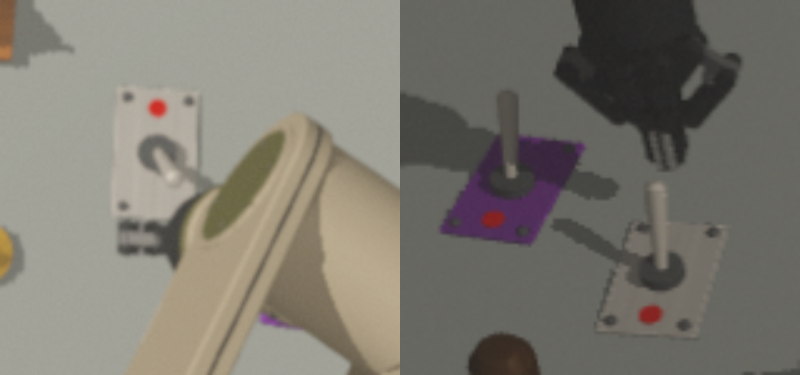

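```bash
python3 -m jog '[[[1,0,0],[0,0,0]],[[1,0,0],[0,0,0]],[[0.8,0,0],[0,0,0]],[[0.8,0,0],[0,0,0]],[[0.8,0,0],[0,0,0]],[[0.8,0,0],[0,0,0]],[[0.4,0,0],[0,0,0]],[[0.4,0,0],[0,0,0]],[[0.3,0,0],[0,0,0]]]'
python3 -m jog '[[[0.2,0,0],[0,0,0]],[[0,0,0],[0,0,0]],[[0,0,0],[0,0,0]]]'
python3 - <<'E'
from h import *
a=[]
p=env.capture("top"); print(proj(p,[0.399,-.205,.05]))
a=[p["frame"],env.capture("scene")["frame"]]
cv2.imwrite("pics/m3.png",np.hstack([cv2.resize(a[0][240:390,400:560],(400,375)),cv2.resize(a[1][140:260,120:248],(400,375))]))
E
```

```text
clock: 4.97
eef_pos: [0.4633, -0.2062, 0.0669]
ee_rot: [180.0, 0.0, -1.5]
force: [-2.2, -1.6, 1.0]
gripper_width: -0.0001
grasp_force: 0.9
clock: 5.22
eef_pos: [0.465, -0.2061, 0.0668]
ee_rot: [-180.0, -0.0, -1.5]
force: [0.2, 0.0, 0.6]
gripper_width: -0.0003
grasp_force: 0.0
[467.17689671 334.16443074]
```

View pics/m3.png

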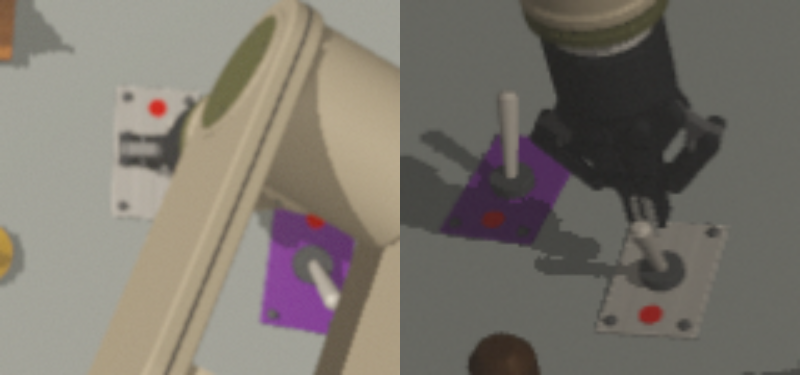

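The lever has tipped towards the dot. In the right-hand crop its tip is at (641,229). I'll keep going to the stop.

```bash
for i in 1; do python3 -m jog '[[[0.2,0,0],[0,0,0]],[[0,0,0],[0,0,0]]]'; python3 -m jog '[[[0.2,0,0],[0,0,0]],[[0,0,0],[0,0,0]]]';  python3 -m jog '[[[0.15,0,0],[0,0,0]],[[0,0,0],[0,0,0]]]'; done | grep -v rot
python3 - <<'E'
from h import *
for n in("top","scene"):
    print(n,[(np.round(d["centre"],4),round(d["confidence"],2)) for d in env.landmark_of(env.capture(n),"toggle_tip")])
E
```

```text
clock: 5.48
eef_pos: [0.4669, -0.2062, 0.0669]
force: [-1.1, 0.6, 0.7]
gripper_width: 0.0003
grasp_force: 0.5
clock: 5.65
eef_pos: [0.469, -0.2062, 0.0669]
force: [-0.7, 0.5, -0.4]
gripper_width: -0.0001
grasp_force: 0.6
clock: 5.82
eef_pos: [0.4705, -0.2063, 0.067]
force: [-1.1, 0.7, -0.5]
gripper_width: -0.0001
grasp_force: 0.7
top [(array([ 0.3535, -0.3331,  0.072 ]), 0.46)]
scene [(array([ 0.4965, -0.2071,  0.0685]), 0.58), (array([ 0.3485, -0.3317,  0.0723]), 0.45)]
```

```bash
for i in 1; do python3 -m jog '[[[0.15,0,0],[0,0,0]],[[0,0,0],[0,0,0]]]'; python3 -m jog '[[[0.1,0,0],[0,0,0]],[[0,0,0],[0,0,0]]]';  python3 -m jog '[[[0.1,0,0],[0,0,0]],[[0,0,0],[0,0,0]]]'; done | grep -E 'eef|force:'
python3 - <<'E'
from h import *
for n in("scene","scene"):
    print(n,[(np.round(d["centre"],4),round(d["confidence"],2)) for d in env.landmark_of(env.capture(n),"toggle_tip")])
E
```

```text
eef_pos: [0.4711, -0.2063, 0.0667]
force: [-6.7, 0.3, 2.9]
grasp_force: 3.6
eef_pos: [0.4713, -0.2063, 0.0666]
force: [-11.3, -0.1, 6.1]
grasp_force: 5.9
eef_pos: [0.4715, -0.2063, 0.0665]
force: [-15.1, -0.2, 8.1]
grasp_force: 8.4
scene [(array([ 0.4981, -0.2029,  0.0712]), 0.63), (array([ 0.35  , -0.3332,  0.075 ]), 0.53)]
scene [(array([ 0.3504, -0.3315,  0.0707]), 0.59)]
```

The force rises while the finger stops advancing, so the lever is at its stop. I'll back off, rise, and check.

```bash
python3 -m jog '[[[-0.5,0,0],[0,0,0]],[[-1,0,0],[0,0,0]],[[-1.5,0,0],[0,0,0]],[[0,0,-2],[0,0,0]],[[0,0,-3],[0,0,0]],[[0,0,-3],[0,0,0]],[[0,0,-3],[0,0,0]],[[0,0,-2],[0,0,0]],[[0,0,-1],[0,0,0]],[[0,0,0],[0,0,0]],[[0,0,0],[0,0,0]]]'
python3 - <<'E'
from h import *
p=env.capture("scene");a=p["frame"]
cv2.imwrite("pics/m4.png",np.hstack([cv2.resize(a[140:260,120:248],(400,375),interpolation=2),cv2.resize(a[230:305,235:315],(400,375),interpolation=2)]))
print([(np.round(d["centre"],4),round(d["confidence"],2)) for d in env.landmark_of(p,"toggle_tip")])
for n in("top","scene"):
    p=env.capture(n)
    print(n,[(np.round(d["centre"],4),round(d["confidence"],2)) for l in ("top_plain_tip","top_plain") for d in env.landmark_of(p,l)[:2]], proj(p,[.592,-.035,.082]))
    f=p["frame"].astype(int); u,v=proj(p,[.592,-.035,.080]).astype(int)
    w=f[v-10:v+10,u-10:u+10]; m=(w[...,2]>w[...,1]-25)&(w[...,2]>80)&(abs(w[...,2]-w[...,0])<45)
    print("\n".join("".join("#" if x else "." for x in r) for r in m),u-10,v-10)
E
```

```text
clock: 7.63
eef_pos: [0.4441, -0.2057, 0.2066]
ee_rot: [180.0, -0.0, -1.5]
force: [-0.0, 0.8, -0.5]
gripper_width: -0.0001
grasp_force: 0.0
[(array([ 0.3526, -0.3289,  0.0679]), 0.56), (array([ 0.4982, -0.2033,  0.0713]), 0.5), (array([ 0.3848, -0.0583, -0.    ]), 0.37)]
top [(array([ 0.5924, -0.0356,  0.0818]), 0.91), (array([ 0.5913, -0.0353,  0.0154]), 0.7)] [385.28686281 234.69554192]
......##############
................####
....................
....................
....##.....##.......
.............#......
#..............#....
................#...
.................#..
....................
.........###.......#
.........###........
........#####.......
.........###........
....................
....................
....................
....................
....................
...................# 375 224
scene [(array([ 0.5917, -0.0308,  0.0843]), 0.92), (array([ 0.5224,  0.428 , -0.0011]), 0.17), (array([ 0.5906, -0.0358,  0.0121]), 0.97)] [271.65594798 247.57458223]
####################
####################
####################
####################
####################
####################
####################
####################
####################
####################
####################
####################
##########..##..####
########....##....##
#######.....##......
....##..............
....................
....................
....................
.................... 261 238
```

View pics/m4.png

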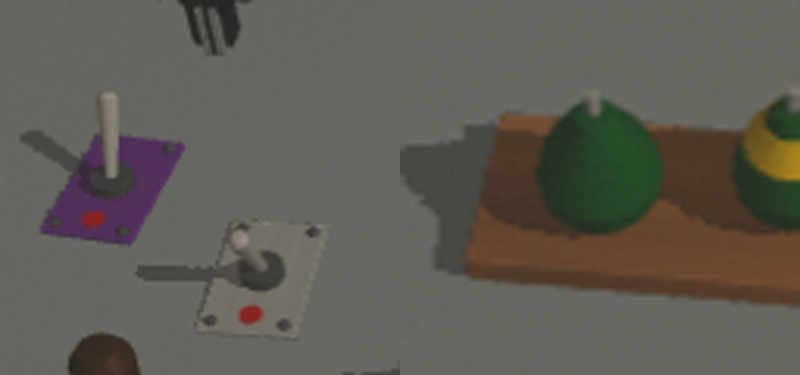

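The lever is left fully ON. The plain top's steel point is at about (273.8, 249) in the scene view and (385, 235.5) in the top view.

Run:
```python
from h import *
print(onplane(env.capture("top"),(385,235.5),.079), onplane(env.capture("scene"),(273.5,249),.081), env.get_state()["eef_pos"])
```

```text
[ 0.59084324 -0.03476371  0.079     ] [ 0.59469816 -0.03120202  0.081     ] [ 0.44386155 -0.20554158  0.20661351]
```

```bash
python3 -m jog '[[[1.8,-2.2,0],[0,0,0]],[[1.8,-2.2,0],[0,0,0]],[[1.8,-2.2,0],[0,0,0]],[[1.8,-2.2,0],[0,0,0]],[[1.8,-2.2,0],[0,0,0]],[[1.8,-2.2,0],[0,0,0]],[[1.8,-2.2,0],[0,0,0]],[[1.8,-2.2,0],[0,0,0]],[[0,0,0],[0,0,0]],[[0,0,0],[0,0,0]],[[0,0,0],[0,0,0]]]'
python3 -m jog '[[[0,0,2],[0,0,0]],[[0,0,2],[0,0,0]],[[0,0,1],[0,0,0]],[[0,0,0],[0,0,0]],[[0,0,0],[0,0,0]]]'
python3 - <<'E'
from h import *
a=env.capture("wrist");b=env.capture("scene")
cv2.imwrite("pics/m5.png",np.hstack([cv2.resize(a["frame"],(400,300)),cv2.resize(b["frame"][200:305,215:355],(400,300),interpolation=2)]))
for p in (a,b,env.capture("top")): print([(np.round(d["centre"],4),round(d["confidence"],2)) for d in env.landmark_of(p,"top_plain_tip")[:2]])
E
```

```text
clock: 9.05
eef_pos: [0.5922, -0.0336, 0.2066]
ee_rot: [180.0, 0.0, -1.5]
force: [-0.6, -0.3, -0.1]
gripper_width: 0.0003
grasp_force: 0.0
clock: 9.47
eef_pos: [0.5918, -0.0341, 0.1567]
ee_rot: [-180.0, 0.1, -1.6]
force: [-0.2, 0.1, 0.6]
gripper_width: -0.0001
grasp_force: 0.0
[(array([0.4063, 0.166 , 0.0008]), 0.7), (array([ 0.5938, -0.0323,  0.0837]), 0.57)]
[(array([ 0.5949, -0.0283,  0.0821]), 0.57)]
[(array([ 0.592 , -0.0329,  0.0847]), 0.6)]
```

View pics/m5.png

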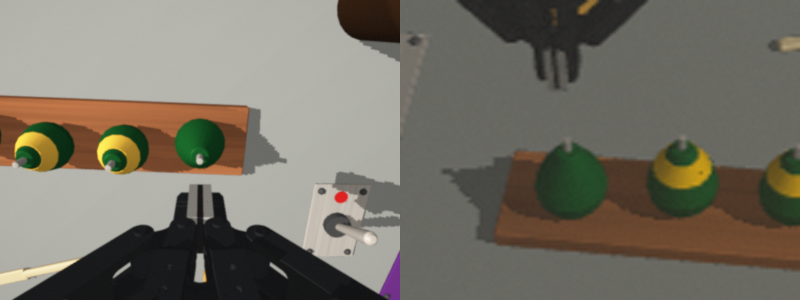

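In the wrist view the steel point (199,160) lies straight ahead of the finger seam (201,186). The switch is seen to be ON. I'll descend the rest and check alignment there.

```bash
python3 -m jog '[[[0.1,-0.05,1],[0,0,0]],[[0,0,1],[0,0,0]],[[0,0,0.8],[0,0,0]],[[0,0,0.5],[0,0,0]],[[0,0,0],[0,0,0]],[[0,0,0],[0,0,0]]]'
python3 - <<'E'
from h import *
a=env.capture("wrist");b=env.capture("scene")
e=env.get_state()["eef_pos"]; print(e, [proj(p,[.593,-.0335,.082]).round(1) for p in(a,b)],[proj(p,e-[0,0,.019]).round(1) for p in(a,b)])
cv2.imwrite("pics/m6.png",np.hstack([cv2.resize(a["frame"][180:360,200:440],(400,300)),cv2.resize(b["frame"][200:305,215:355],(400,300),interpolation=2)]))
E
```

```text
clock: 10.27
eef_pos: [0.593, -0.0329, 0.123]
ee_rot: [-180.0, 0.1, -1.5]
force: [-0.2, -0.2, 0.1]
gripper_width: -0.0001
grasp_force: 0.0
[ 0.59375996 -0.03303868  0.12424471] [array([321.4, 287.5]), array([272.4, 248. ])] [array([320.4, 312.8]), array([271.7, 240.2])]
```

View pics/m6.png

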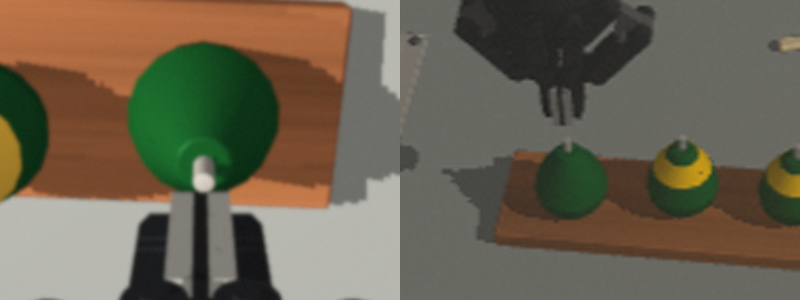

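The point appears at wrist pixel (322,289), against (321,287.5) predicted, so it is within about 1–2 mm. The gap is about 22 mm. Now I hold.

```bash
Z='see rows typed below'; python3 -m jog '[[[0,0,0],[0,0,0]],[[0,0,0],[0,0,0]],[[0,0,0],[0,0,0]],[[0,0,0],[0,0,0]],[[0,0,0],[0,0,0]],[[0,0,0],[0,0,0]],[[0,0,0],[0,0,0]],[[0,0,0],[0,0,0]],[[0,0,0],[0,0,0]],[[0,0,0],[0,0,0]],[[0,0,0],[0,0,0]],[[0,0,0],[0,0,0]]]' >/dev/null
python3 -m jog '[[[0,0,0],[0,0,0]],[[0,0,0],[0,0,0]],[[0,0,0],[0,0,0]],[[0,0,0],[0,0,0]],[[0,0,0],[0,0,0]],[[0,0,0],[0,0,0]],[[0,0,0],[0,0,0]],[[0,0,0],[0,0,0]],[[0,0,0],[0,0,0]],[[0,0,0],[0,0,0]],[[0,0,0],[0,0,0]],[[0,0,0],[0,0,0]]]' >/dev/null
python3 -m jog '[[[0,0,0],[0,0,0]],[[0,0,0],[0,0,0]],[[0,0,0],[0,0,0]],[[0,0,0],[0,0,0]],[[0,0,0],[0,0,0]],[[0,0,0],[0,0,0]],[[0,0,0],[0,0,0]],[[0,0,0],[0,0,0]],[[0,0,0],[0,0,0]],[[0,0,0],[0,0,0]],[[0,0,0],[0,0,0]],[[0,0,0],[0,0,0]]]' >/dev/null
python3 -m jog '[[[0,0,0],[0,0,0]],[[0,0,0],[0,0,0]],[[0,0,0],[0,0,0]],[[0,0,0],[0,0,0]],[[0,0,0],[0,0,0]],[[0,0,0],[0,0,0]],[[0,0,0],[0,0,0]],[[0,0,0],[0,0,0]],[[0,0,0],[0,0,0]],[[0,0,0],[0,0,0]],[[0,0,0],[0,0,0]],[[0,0,0],[0,0,0]]]'
python3 -c "
from rig import env
print(env.finish_job())"
```

```text
clock: 14.37
eef_pos: [0.5936, -0.033, 0.124]
ee_rot: [180.0, 0.0, -1.5]
force: [-0.4, -1.2, 0.0]
gripper_width: 0.0002
grasp_force: 0.0
the job is handed in; nothing more can be done
None
```

The lamp switch is pushed fully over to its stop on the red-dot side. The fingertips then held about 22 mm above the unbanded top's steel point for 4 s and were still there when I handed the job in, with no other contact seen.

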